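# Clamp the sharpening stone in its holder

### The job

Lay the sharpening stone flat in its bamboo holder, slide it along until it bears firmly, but gently, on the rubber buffer at the end, and let go of it. Then swing the steel cam lever right over centre so that it snaps shut and the jaw clamps the stone, with the stone still touching the buffer. Force nothing, and leave the other things on the cart where they are.

Things in the scene. Friction and masses are not known exactly. Their poses are not given: they have to be found in the camera images.
- stone_center (a point): Sharpening stone, grey block 50 mm (its x) by 150 (its y) by 36 high (z), about 0.6 kg, lying flat on the cart. The point is its centre, 18 mm above its underside. Either end may face the buffer. Grip it across the 50 mm, near mid-length, only by its upper 22 mm: the holder's fence and jaw stand 9 to 10 mm up its sides.
- holder: Bamboo holder, screwed down, base 125 x 225 x 12 mm; origin on the cart top, z up. The stone lies on the base (z = 12 mm) along the holder's y. Fence on the -x side: inner face x = -25 mm, top z = 21 mm, y -70 to +75 mm. The stop block stands at the -y end; the +y end is open.
- holder_seat (a point): Point on the top of the holder's base at holder x = 0, y = 0, z = 12 mm, axes as the holder. The open channel runs from the fence at x = -25 to the jaw at x = +30 mm (55 mm wide), so the stone goes in best with its centre at x = +2.5 mm, y = +25 mm, z = 18 mm from here, clear of the buffer; then slide it to -y. Clamped against the fence its centre is at x = 0.
- stopblock: Aluminium block 44 x 16 x 34 mm on the holder's -y end; origin under its centre (holder x 0, y -114, z 12 mm). A hand-set screw in it carries a round rubber buffer, 24 mm across, facing +y. Its setting is not measured: the buffer's face is anywhere from holder y = -82 to -68 mm (stone centre y = -7 to +7 mm at touch). Feel for it.
- buffer_axis (a point): Centre of the stop block, 18 mm above the base: the axis of the buffer. The rubber gives about 1.2 N per mm for 5 mm, then is solid. Press the stone on it with about 4 to 8 N (for half a second), never over 18 N; released, the stone stays against it by friction (base friction on the stone: some 2 to 5 N).
- jaw: Aluminium jaw bar, 60 mm long (holder's y, centred at y = -40 mm), 8 mm thick, top at z = 21 mm, on the holder's +x side; origin at the centre of its back face. The lever drives it 8 mm towards -x; it is sprung and presses the stone with about 11 N when the lever is shut. Behind it stands the clamp housing (holder x 46 to 82, y -60 to -20 mm, top z = 22 mm).
- lever_pivot (a point): The lever's upright pivot axis, at holder x = +58, y = -40 mm, here at the paddle's mid-height (42 mm above the cart).
- lever_paddle (a point): Middle of the steel lever's upright paddle, 70 mm from the pivot. The paddle is 36 mm long (52 to 88 mm from the pivot), 8 mm thick and stands from 28 to 56 mm above the cart; the lever swings level. The way to it is clear from above and from both sides.
- lever (a joint): Lever angle, rad. 0 (open) points along holder +x, away from the stone; grows counter-clockwise from above to a hard stop at 1.49, along holder +y. Starts at 0. Resists more and more, some 14 N at the paddle near 0.7, then less to dead centre at 1.40; past that it snaps to the stop and stays. Push square on the paddle, back off at the snap; never over 25 N on the holder or lever.
- bowl: White ceramic bowl, 140 mm across, 60 high; origin under it. Leave alone.
- mug: Blue-grey ceramic mug, 80 mm across, 90 high, handle on one side; origin under it. Leave alone.
- takeout: Clear plastic takeout container, open, 120 x 170 x 50 mm; origin under it. Leave alone.
- spatula: Green silicone spatula, 240 mm long, lying flat; origin under it. Leave alone.
- teaspoon: Steel teaspoon, 140 mm long, lying flat; origin under it. Leave alone.
- jar: Glass jar with steel cap, 64 mm across, 100 high; origin under it. Leave alone.
Not all that is in view belongs to the job. Several things look just like the part that bears stone_center: the one meant starts nearest to the robot's base.

How it is judged (in metres and radians):
On the way, in this order (a step that is already met when the one before it is completed fails the run):
1. with the lever open, the stone lies flat in the channel and bears on the buffer with at least 3 N (z of stone_center in the frame of holder between 0.026 and 0.034 m and angle between stone_center's own z axis and vertical below 0.06 rad and angle between the y axis of stone_center and the y axis of holder, either way round below 0.12 rad and x of stone_center in the frame of holder between -0.004 and 0.009 m and contact force between stone and stopblock above 3 N and value of joint lever below 0.6 rad), for 0.2 s.
2. the lever is past centre and shut, and the jaw presses the stone (value of joint lever above 1.42 rad and contact force between stone and jaw above 5 N), for 0.2 s.
At the end, for the whole second after the job is handed in: Lever shut past centre (over 1.42 rad); jaw presses the stone with over 5 N; stone at rest, flat in the channel (centre 26-34 mm above the cart, tilt under 0.06, within 0.12 rad of the holder's length, holder x -4 to +9 mm), still touching the buffer (over 0.05 N) (all of step 2 and z of stone_center in the frame of holder between 0.026 and 0.034 m and angle between stone_center's own z axis and vertical below 0.06 rad and angle between the y axis of stone_center and the y axis of holder, either way round below 0.12 rad and x of stone_center in the frame of holder between -0.004 and 0.009 m and contact force between stone and stopblock above 0.05 N and linear speed of stone below 0.01 m/s).
It fails at once if the stone pressed on the buffer with more than 18 N (contact force between anything else and stopblock above 18 N).
It fails at once if the robot pushed the holder, its lever or jaw with more than 25 N (contact force between the arm and holder above 25 N).
It fails at once if another thing on the cart was shifted by more than 25 mm (distance of any of bowl, mug, takeout, spatula, teaspoon, jar from where it was at the start of the episode above 0.025 m).
It also fails if it takes over 72 s, if anything falls off the work surface, if the arm or the gripper's body presses on something with over 40 N, if the wrist force passes 120 N, or if a joint passes its speed limit or range.

### The arm

A 7-joint arm with a two-finger parallel gripper is mounted at the origin on the work surface. World frame = base frame: x ahead of the robot, y to its left, z up, the work surface at z = 0. Lengths are in m, angles in degrees, forces in N, time in s.
With the tool pointing down it reaches from about 0.425 to 0.875 m from the base axis. Payload 8.4 kg.
Tool frame: the origin (TCP) lies at the very end of the fingers, on their centre line; the grasp point (between the pads) lies 19 mm behind it (manip.pinch_z is the distance from the TCP to the grasp point, in m); z points along the fingers, y is the direction in which the jaws open and shut (so a half turn about z gives the same grasp; the last joint's range is limited). The gripper opens to 85 mm and grips with 20 to 120 N. Pads are 22 mm wide; open, the fingers measure 114 mm over their backs; the gripper's body (76 mm by 85 mm) begins 54 mm behind the grasp point. The pads swing forward as they close: fully open they stand 13 mm farther back than shut.
Start: joints at [67.54, 19.091, 2.286, 83.961, -0.768, 76.965, -3.352], TCP at [0.188, -0.622, 0.231] pointing down, gripper open.
Joint ranges: [-147.57, 147.57], [-21.85, 119.76], [-74.77, 79.35], [14.55, 137.4], [-85.83, 265.84], [4.83, 119.75], [-152.11, 152.11]. Speed limits (degrees/s): [127.2, 127.2, 159.86, 159.86, 180, 180, 180].

### API

Orientations are given as a 3x3 rotation matrix whose columns are the frame's x, y, z axes.
In Python, from station import manip, imaging gives the robot as it stands.
- The arm moves only by the shell command python3 -m jog 'ROWS' [FORCE]. ROWS is JSON, a list of rows, each a list of 5 numbers: the finger opening in cm, from 0 to 8.54, then the shift along the tool's x, y, z in cm, then the turn about the tool's z in degrees. A call has exactly 10 rows; each row is the pose to reach, as a shift and turn from the pose commanded when the call began, along the tool's axes at that moment; what a row does not reach only later rows make up. A row lasts 1/8 s, in which the tool goes at most 62.5 mm and 10.7 degrees, less where a joint would pass 70% of its speed; a pose out of reach is approached as far as the arm can. A call with a gripper value outside its range is refused whole. The fingers move at their own pace and stop on an object; FORCE is the grip in N (left out, the last holds). Time passes only in rows, so rows that repeat a pose let the fingers close, or fill a call up. It gives the time, the measured TCP pose, the force and the opening at its end, in the units of the state.
- manip.observe(): the state, without advancing time (a new reading comes with each control period).
- imaging.grab_frame(name): name is "side" or "top"; returns the picture (400x640x3 uint8, red, green, blue); there is no depth.
- imaging.camera_params(name): a dict with "mtx" (3x3 intrinsics, pixels), "cam_to_world" (4x4, takes a point from camera to world coordinates). Camera axes: x right, y down, z forward; pixel columns grow to the right and rows downward; lengths in m; the calibration is good to about 2 mm. A picture is of the moment at which its call begins. camera_params takes no time and is no camera call.
- manip.close_job(): hands the job in, once; it reports no verdict.
The state is a dict: "time_s": time; "joint_positions": joint angles; "qd": joint speeds; "joint_torque": joint torques, N m; "tool_pos": TCP position; "tool_rot": TCP orientation; "force": force on the tool from outside, world axes, zero at the start; "moment": the same for the moment, N m; "finger_gap": opening from 0.0 (shut) to 1.0 (fully open).
Only numpy, scipy, OpenCV 4.12 (cv2) and the standard library are available. Lean on these libraries where they do the work, as an engineer would, in place of code of your own. Each camera call takes 0.05 s, during which the arm holds its last target. There are 200 camera calls.

## Working session

There is one attempt and no reset: what is moved stays moved. The work goes in short steps, Python scripts to look and compute and a shell command to move; the robot and the scene stay as the last step left them, time stands still between calls to the robot, and variables do not carry over. Pictures are saved under pics/ and viewed, about 8 in all and at most 12, crops included, and the job is handed in when it is done.

```bash
ls; mkdir -p pics; python3 - <<'E'
from station import manip, imaging
import cv2
s=manip.observe();print(s['time_s'],s['tool_pos'],s['tool_rot'],s['finger_gap'],manip.pinch_z)
for n in('top','side'):
    cv2.imwrite(f'pics/{n}0.png',imaging.grab_frame(n)[:,:,::-1]);print(n,imaging.camera_params(n))
E
```

```text
pics
0.0 [ 0.18744316 -0.62191659  0.23043643] [[ 9.57450630e-01  2.88596523e-01 -5.82227026e-04]
 [ 2.88597080e-01 -9.57449501e-01  1.47582414e-03]
 [-1.31535260e-04 -1.58105777e-03 -9.99998741e-01]] 1.0014527908470354 0.0187
top {'mtx': array([[385.92121911,   0.        , 318.18110421],
       [  0.        , 385.92121911, 202.02920045],
       [  0.        ,   0.        ,   1.        ]]), 'cam_to_world': array([[ 0.06706479, -0.97357203,  0.2183113 ,  0.31422589],
       [-0.9977452 , -0.06601281,  0.01211731,  0.11077354],
       [ 0.00261427, -0.21863169, -0.97580395,  1.39540461],
       [ 0.        ,  0.        ,  0.        ,  1.        ]])}
side {'mtx': array([[502.03920054,   0.        , 322.7342876 ],
       [  0.        , 502.03920054, 207.07539126],
       [  0.        ,   0.        ,   1.        ]]), 'cam_to_world': array([[-0.98537511, -0.08492743,  0.14772686,  0.3239584 ],
       [-0.16969209,  0.56797455, -0.80536297,  1.65987119],
       [-0.01550769, -0.8186527 , -0.57407949,  1.12788687],
       [ 0.        ,  0.        ,  0.        ,  1.        ]])}
```

View pics/top0.png

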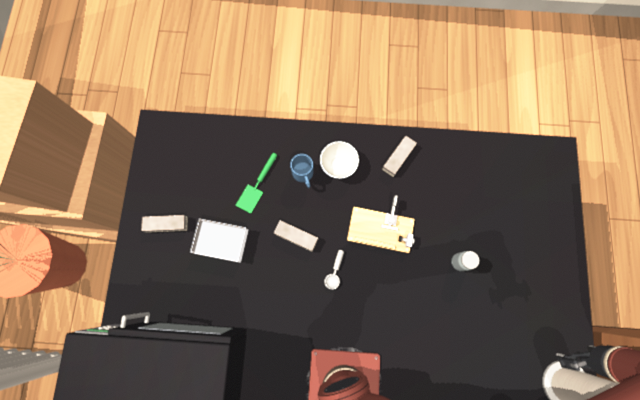

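View pics/side0.png

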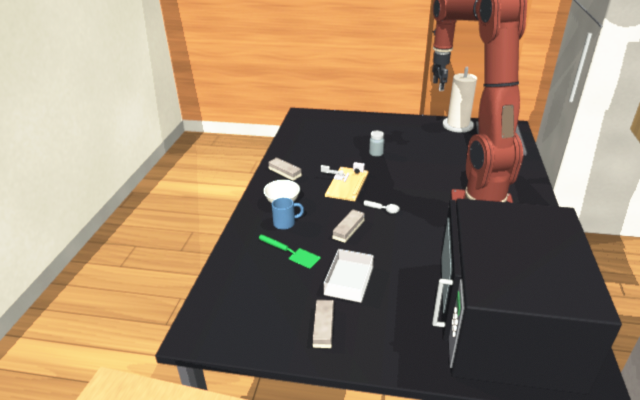

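Three look-alike stones show in the top view, at (164,223), (296,236) and (400,156). The robot base is near (345,380), so the nearest is (296,236). The holder is at (381,230), with its lever pointing up to (393,205) and its stop block at (408,240). I'll check with a close crop.

```bash
cat > h.py <<'E'
from station import manip, imaging
import cv2, numpy as np
def crop(n,x0,y0,x1,y1,s,out):
    im=imaging.grab_frame(n)[y0:y1,x0:x1,::-1]
    cv2.imwrite(out,cv2.resize(im,None,fx=s,fy=s,interpolation=cv2.INTER_CUBIC))
def pix2w(n,u,v,z):
    c=imaging.camera_params(n);T=c['cam_to_world'];d=T[:3,:3]@np.linalg.solve(c['mtx'],[u,v,1.]);return T[:3,3]+d*(z-T[2,3])/d[2]
def w2pix(n,p):
    c=imaging.camera_params(n);T=c['cam_to_world'];q=c['mtx']@(T[:3,:3].T@(np.asarray(p)-T[:3,3]));return q[:2]/q[2]
E
python3 -c "
from h import *
crop('top',265,185,425,265,5,'pics/c1.png')"
```

```text
(no output)
```

View pics/c1.png

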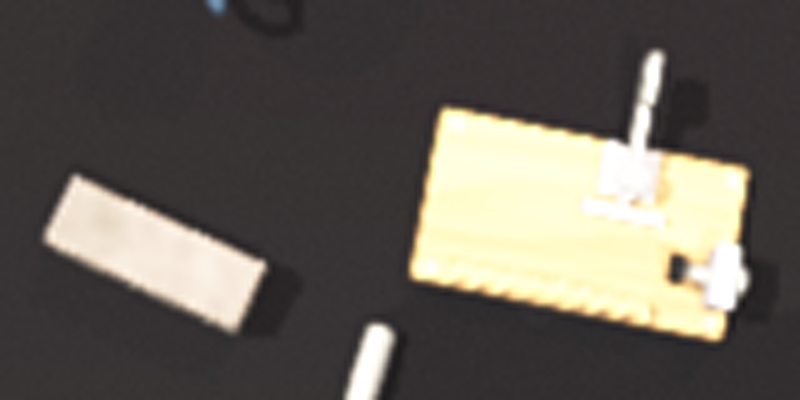

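The crop shows the chosen stone's top corners at crop pixels (75,175), (267,262), (238,333), (43,240). The holder base corners are at (442,107), (748,168), (723,341), (412,281), and the lever tip is at (655,52).

```bash
cat >> h.py <<'E'
def fit(model,px,z,off=(265,185),s=5,n='top'):
    # rigid planar fit: model pts -> world
    W=np.array([pix2w(n,off[0]+(u+.5)/s-.5,off[1]+(v+.5)/s-.5,z)[:2] for u,v in px]);M=np.array(model)
    mc,wc=M.mean(0),W.mean(0);A=(M-mc);B=(W-wc)
    th=np.arctan2((A[:,0]*B[:,1]-A[:,1]*B[:,0]).sum(),(A*B).sum())
    R=np.array([[np.cos(th),-np.sin(th)],[np.sin(th),np.cos(th)]]);t=wc-R@mc
    print('yaw',np.degrees(th),'t',t.round(4),'res mm',((A@R.T-B)*1e3).round(1).tolist());return th,t
E
python3 - <<'E'
from h import *
st=fit([(.025,.075),(.025,-.075),(-.025,-.075),(-.025,.075)],[(75,175),(267,262),(238,333),(43,240)],.036)
ho=fit([(.0625,.1125),(.0625,-.1125),(-.0625,-.1125),(-.0625,.1125)],[(442,107),(748,168),(723,341),(412,281)],.012)
def hp(x,y):
    th,t=ho;return t+np.array([np.cos(th)*x-np.sin(th)*y,np.sin(th)*x+np.cos(th)*y])
for nm,p in dict(place=(.0025,.025),pivot=(.058,-.04),paddle=(.128,-.04)).items():
    q=hp(*p);print(nm,q, np.linalg.norm(q))
u,v=655,52
tip=pix2w('top',265+u/5,185+v/5,.056);print('tip seen',tip,'pred',hp(.146,-.04))
print('stop seen',pix2w('top',265+725/5,185+277/5,.046),hp(0,-.114))
for q in ((75,175),(267,262),(238,333)): print(pix2w('top',265+q[0]/5,185+q[1]/5,.036))
E
```

```text
yaw -20.918900179939957 t [0.4935 0.1992] res mm [[-1.3, -0.5], [-1.8, 0.4], [2.8, 1.3], [0.2, -1.2]]
yaw -7.316996423667327 t [ 0.5383 -0.1048] res mm [[-2.8, -0.7], [-1.2, 0.7], [1.6, 0.4], [2.4, -0.3]]
place [ 0.54398456 -0.08029117] 0.5498780495767256
pivot [ 0.59075428 -0.15183027] 0.6099533173933915
paddle [ 0.66018425 -0.16074539] 0.6794720908687353
tip seen [ 0.65690494 -0.14833126  0.056     ] pred [ 0.67803767 -0.16303785]
stop seen [ 0.50029978 -0.20302685  0.046     ] [ 0.52380204 -0.21784086]
[0.54350459 0.25929975 0.036     ]
[0.49048347 0.11828303 0.036     ]
[0.43919227 0.13523825 0.036     ]
```

The base centre isn't the holder origin. Both the stop block and the lever tip put the origin near (0.516, -0.090), yaw -7.3°. I'll pick the stone first and refine the holder pose when I'm close to it. The helper below converts a target into shifts.

```bash
cat >> h.py <<'E'
def to(x,y,z,ang,f=None):
    "print shift (cm, deg) from the present pose to TCP target with tool y at world angle ang (deg)"
    s=manip.observe();R=np.array(s['tool_rot']);d=R.T@(np.array([x,y,z])-s['tool_pos'])*100
    a=np.degrees(np.arctan2(R[1,1],R[0,1]));t=-((ang-a+90)%180-90)
    print('t',s['time_s'],'pos',np.round(s['tool_pos'],4),'yang',round(a,2),'F',np.round(s['force'],1),'gap',round(s['finger_gap']*85.4,1),'shift',d.round(2),'turn',round(t,2),'j',np.round(s['joint_positions'],0))
E
python3 -m jog '[[8.5,4.7,-3,0,-5],[8.5,9.4,-6,0,-10],[8.5,14.1,-9,0,-15],[8.5,18.8,-12,0,-21],[8.5,23.5,-15,0,-26],[8.5,28.2,-18,0,-31],[8.5,32.9,-21,0,-36],[8.5,37.6,-24,0,-42],[8.5,42.3,-27,0,-47],[8.5,47,-30,0,-52]]'
python3 -c "
from h import *
to(.4935,.1992,.12,-20.9)"
```

```text
time_s: 1.4
tool_pos: [0.5518, -0.198, 0.2313]
tool_rot: [[0.36, 0.933, -0.0], [0.933, -0.36, -0.0], [-0.0, -0.0, -1.0]]
force: [-0.1, -2.0, 0.6]
finger_gap: 0.997
t 1.4 pos [ 0.5518 -0.198   0.2313] yang -21.08 F [-0.1 -2.   0.6] gap 85.2 shift [ 34.97 -19.73  11.12] turn -0.18 j [ 35.  13. -23.  92.   5.  76. -10.]
```

```bash
python3 -m jog '[[8.5,4.4,-2.5,1.4,0],[8.5,8.7,-4.9,2.8,0],[8.5,13.1,-7.4,4.2,0],[8.5,17.5,-9.9,5.6,0],[8.5,21.9,-12.3,7,0],[8.5,26.2,-14.8,8.3,0],[8.5,30.6,-17.3,9.7,0],[8.5,35,-19.7,11.1,0],[8.5,35,-19.7,11.1,0],[8.5,35,-19.7,11.1,0]]' | head -2
python3 - <<'E'
from h import *
to(.4935,.1992,.015,-20.9)
crop('top',245,185,345,265,8,'pics/c2.png')
E
```

```text
time_s: 2.65
tool_pos: [0.4941, 0.1977, 0.1202]
t 2.65 pos [0.4941 0.1977 0.1202] yang -21.21 F [ 0.7 -0.1 -0.8] gap 85.2 shift [ 0.13 -0.1  10.52] turn -0.31 j [  8.  14. -39. 106.  10.  63. -56.]
```

View pics/c2.png

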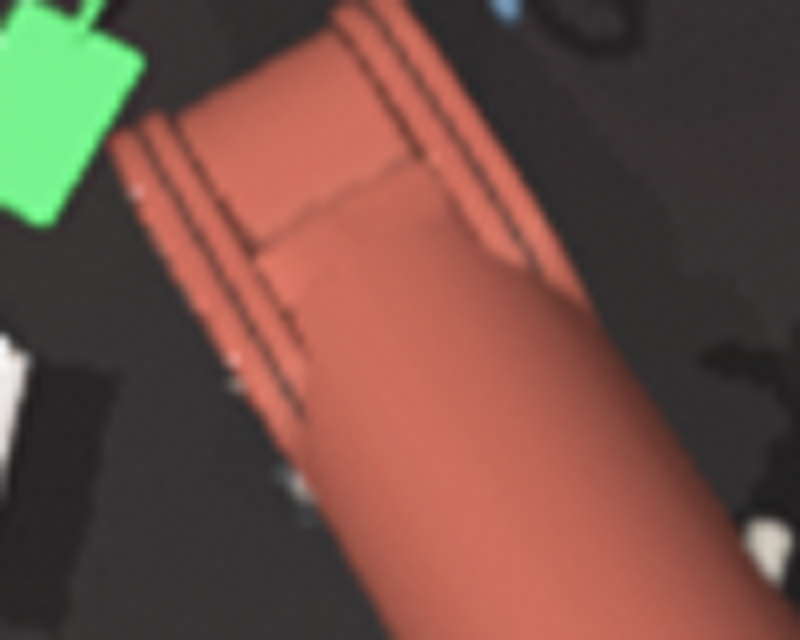

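The arm hides the stone in the top view, so the side camera will have to serve from here. The lateral margin is ±17 mm, which is ample, so I'll descend and grip.

```bash
python3 -m jog '[[8.5,0.1,-0.1,2.5,-0.3],[8.5,0.1,-0.1,5,-0.3],[8.5,0.1,-0.1,7.5,-0.3],[8.5,0.1,-0.1,9.5,-0.3],[8.5,0.1,-0.1,10.5,-0.3],[4.5,0.1,-0.1,10.5,-0.3],[4.5,0.1,-0.1,10.5,-0.3],[4.5,0.1,-0.1,10.5,-0.3],[4.5,0.1,-0.1,10.5,-0.3],[4.5,0.1,-0.1,10.5,-0.3]]' 60 | sed -n '1,2p;4,5p'
python3 - <<'E'
from h import *
to(.4935,.1992,.015,-20.9)
s=w2pix('side',[.4935,.1992,.03]).astype(int);print(s)
crop('side',280,170,430,270,5,'pics/c3.png')
E
```

```text
time_s: 3.95
tool_pos: [0.4946, 0.1997, 0.0166]
force: [-0.5, -0.4, 5.2]
finger_gap: 0.57
t 3.95 pos [0.4946 0.1997 0.0166] yang -20.94 F [-0.5 -0.4  5.2] gap 48.7 shift [-0.08 -0.08  0.16] turn -0.04 j [  5.  22. -36. 111.  17.  51. -61.]
[349 222]
```

View pics/c3.png

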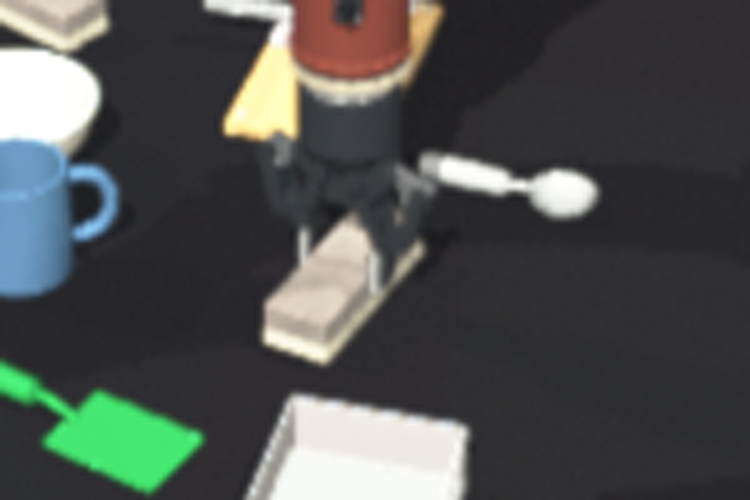

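The stone is gripped, with the gap reading 48.7 mm. I'll refine the holder pose from the first pictures by overlaying the model, and work out the stone's offset along the fingers.

```bash
cat >> h.py <<'E'
def overlay(im,n,t,yaw,x0,y0,x1,y1,s):
    c,sn=np.cos(np.radians(yaw)),np.sin(np.radians(yaw))
    W=lambda p:np.array([t[0]+c*p[0]-sn*p[1],t[1]+sn*p[0]+c*p[1],p[2]])
    o=cv2.resize(im[y0:y1,x0:x1,::-1],None,fx=s,fy=s,interpolation=cv2.INTER_CUBIC)
    P=lambda p:tuple(int(round(a)) for a in (w2pix(n,W(p))-[x0,y0]+.5)*s)
    def poly(xa,xb,ya,yb,z,col): cv2.polylines(o,[np.array([P((xa,ya,z)),P((xb,ya,z)),P((xb,yb,z)),P((xa,yb,z))])],True,col,1)
    poly(.030,.038,-.07,-.01,.021,(0,0,255)); poly(.046,.082,-.06,-.02,.022,(0,160,0)); poly(-.022,.022,-.122,-.106,.046,(255,0,0))
    cv2.line(o,P((-.025,-.07,.021)),P((-.025,.075,.021)),(255,0,255),1); cv2.line(o,P((.110,-.04,.056)),P((.146,-.04,.056)),(0,160,0),1)
    return o
E
python3 - <<'E'
from h import *
A=overlay(cv2.imread('pics/top0.png')[:,:,::-1],'top',(.516,-.090),-7.3,345,193,420,253,8)
B=overlay(cv2.imread('pics/side0.png')[:,:,::-1],'side',(.516,-.090),-7.3,318,158,373,203,8)
w=max(A.shape[1],B.shape[1]);A,B=[cv2.copyMakeBorder(i,0,0,0,w-i.shape[1],0) for i in(A,B)]
cv2.imwrite('pics/o1.png',cv2.resize(np.vstack([A[:,:w],B]),None,fx=.7,fy=.7,interpolation=cv2.INTER_AREA))
cv2.imwrite('pics/o1.png',np.hstack([cv2.resize(A[:,:600],(400*600//600*1,320)),cv2.resize(B[:,:440],(392,320))])) if 0 else None
for u,v in((265,343),(325,362)):
    p=pix2w('side',280+u/5,170+v/5,0)[:2];a=np.radians(-20.9);d=p-np.array([.4946,.1997]);print(p,d@[np.cos(a),np.sin(a)],d@[-np.sin(a),np.cos(a)])
E
```

```text
[0.54428125 0.26638655] 0.022622816600230057 0.08002206300737498
[0.4988379  0.28129132] -0.02514765983862754 0.0777347952473222
```

View pics/o1.png

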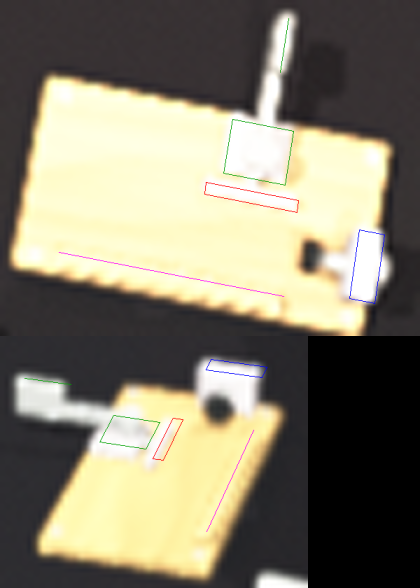

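```bash
python3 -m jog '[[4.5,0,0,-2,0],[4.5,0,0,-4,0],[4.5,0,0,-7,0],[4.5,0,0,-10,0],[4.5,0,0,-10,0],[4.5,0,0,-10,0],[4.5,0,0,-10,0],[4.5,0,0,-10,0],[4.5,0,0,-10,0],[4.5,0,0,-10,0]]' | sed -n '1,2p;4,5p'
```

```text
time_s: 5.25
tool_pos: [0.4935, 0.1995, 0.1152]
force: [-0.7, 0.0, -6.7]
finger_gap: 0.566
```

The model overlay fits both views to about 2 mm with the origin at (0.516, -0.090), and the stop, housing and lever tip line up. The stone is lifted and weighs about 6 N. Next I'll move over the channel and compare the stone with the holder in the same side view.

```bash
python3 -c "
from h import *
to(.522,-.064,.08,-7.3)"
```

```text
t 5.25 pos [0.4935 0.1995 0.1152] yang -20.92 F [-0.7  0.  -6.7] gap 48.4 shift [-23.59  12.07   3.51] turn -13.62 j [  8.  15. -39. 107.  11.  62. -56.]
```

```bash
python3 -m jog '[[4.5,-1,0.5,0,-1],[4.5,-4,2,0.4,-2.5],[4.5,-8,4.1,1,-4.5],[4.5,-12,6.1,1.6,-7],[4.5,-16,8.2,2.3,-9.5],[4.5,-20,10.2,3,-12],[4.5,-22.6,11.6,3.5,-13.2],[4.5,-23.6,12.1,3.5,-13.6],[4.5,-23.6,12.1,3.5,-13.6],[4.5,-23.6,12.1,3.5,-13.6]]' | sed -n '1,2p;4,5p'
python3 - <<'E'
from h import *
to(.522,-.064,.08,-7.3)
im=imaging.grab_frame('side');o=overlay(im,'side',(.516,-.090),-7.3,315,140,390,200,10)
s=manip.observe();R=s['tool_rot'];p=np.array(s['tool_pos']);a=np.arctan2(R[1][1],R[0][1])
# stone box predicted from TCP: bottom .0166 under it
c,sn=np.cos(a),np.sin(a)
for z in(-.0166,.0194):
    q=[p+[c*x-sn*y,sn*x+c*y,z] for x,y in((.025,.077),(.025,-.073),(-.025,-.073),(-.025,.077))]
    cv2.polylines(o,[np.array([((w2pix('side',v)-[315,140]+.5)*10).round().astype(int) for v in q])],True,(255,255,0),1)
cv2.imwrite('pics/o2.png',o)
E
```

```text
time_s: 6.5
tool_pos: [0.5224, -0.0625, 0.0806]
force: [-0.8, -0.8, -6.6]
finger_gap: 0.569
t 6.5 pos [ 0.5224 -0.0625  0.0806] yang -7.23 F [-0.8 -0.8 -6.6] gap 48.6 shift [-0.16 -0.02  0.06] turn 0.07 j [ 30.  15. -32. 110.   9.  58. -13.]
```

View pics/o2.png

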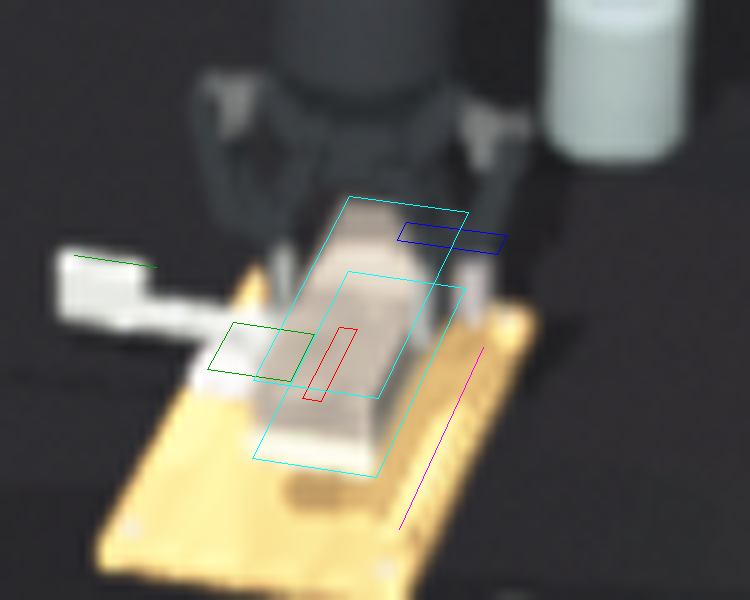

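The held stone sits where predicted to within about 1 mm. Its front bottom edge is at u 252–372, against 253–377 predicted. The lever paddle is seen about 12 px (1.2 raw px, about 3 mm) to the left of the model, so the holder origin needs moving about +2 mm in holder x. I'll check this once with full boxes.

```bash
python3 - <<'E'
from h import *
from itertools import product
t=np.array([.518,-.0902]);yaw=np.radians(-7.3);c,sn=np.cos(yaw),np.sin(yaw)
boxes=[((.030,-.07,.012),(.038,-.01,.021)),((.046,-.06,.012),(.082,-.02,.022)),((-.022,-.122,.012),(.022,-.106,.046)),((.110,-.044,.028),(.146,-.036,.056))]
outs=[]
for n,(x0,y0,x1,y1),s in(('side',(318,158,371,196),11),('top',(380,193,417,253),7)):
    o=cv2.resize(cv2.imread(f'pics/{n}0.png')[y0:y1,x0:x1],None,fx=s,fy=s,interpolation=cv2.INTER_CUBIC)
    P=lambda p:((w2pix(n,[t[0]+c*p[0]-sn*p[1],t[1]+sn*p[0]+c*p[1],p[2]])-[x0,y0]+.5)*s).round().astype(int)
    for a,b in boxes:
        q=np.array([P(v) for v in product(*zip(a,b))]);cv2.polylines(o,[cv2.convexHull(q.astype(np.int32))],True,(0,0,255),1)
    cv2.line(o,P((-.025,-.07,.021)),P((-.025,.075,.021)),(255,0,255),1)
    outs.append(cv2.copyMakeBorder(o,0,420-o.shape[0],0,0,0))
    # residual-free check: bright mask extents of paddle in side view
cv2.imwrite('pics/o3.png',np.hstack(outs)[:, :800]); print(np.hstack(outs).shape)
E
```

```text
(420, 842, 3)
```

View pics/o3.png

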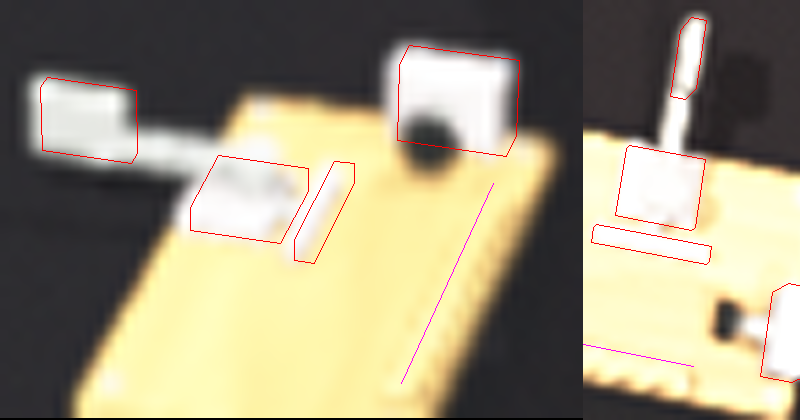

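Paddle and stop still read about 2 mm left in the side view, while the top view fits. The side view's bias on the held stone is about 0.8 mm, so I'll take the origin as (0.519, -0.090). I'll lower until the stone is just below the fence top and check the force.

```bash
python3 -m jog '[[4.5,-0.1,0.27,0.8,0],[4.5,-0.1,0.27,1.8,0],[4.5,-0.1,0.27,2.8,0],[4.5,-0.1,0.27,3.6,0],[4.5,-0.1,0.27,3.9,0],[4.5,-0.1,0.27,4.1,0],[4.5,-0.1,0.27,4.2,0],[4.5,-0.1,0.27,4.3,0],[4.5,-0.1,0.27,4.4,0],[4.5,-0.1,0.27,4.4,0]]' | sed -n '1,2p;4,5p'
python3 -m jog '[[4.5,0,0,0.1,0],[4.5,0,0,0.2,0],[4.5,0,0,0.2,0],[4.5,0,0,0.3,0],[4.5,0,0,0.3,0],[4.5,0,0,0.4,0],[4.5,0,0,0.4,0],[4.5,0,0,0.4,0],[4.5,0,0,0.4,0],[4.5,0,0,0.4,0]]' | sed -n '1,2p;4,5p'
```

```text
time_s: 7.8
tool_pos: [0.5248, -0.0656, 0.0363]
force: [-0.1, -0.6, -7.3]
finger_gap: 0.569
time_s: 9.05
tool_pos: [0.5248, -0.0656, 0.0324]
force: [-0.4, -0.4, -6.7]
finger_gap: 0.567
```

The stone's underside is now at 16 mm, below the fence top, with no contact force, so it is in the channel. Continuing down.

```bash
python3 -m jog '[[4.5,0,0,0.05,0],[4.5,0,0,0.1,0],[4.5,0,0,0.15,0],[4.5,0,0,0.2,0],[4.5,0,0,0.25,0],[4.5,0,0,0.3,0],[4.5,0,0,0.35,0],[4.5,0,0,0.35,0],[4.5,0,0,0.35,0],[4.5,0,0,0.35,0]]' | sed -n '1,2p;4,5p'
```

```text
time_s: 10.3
tool_pos: [0.5248, -0.0656, 0.0288]
force: [-0.4, 0.4, -7.1]
finger_gap: 0.57
```

```bash
python3 -m jog '[[4.5,0,0,0.03,0],[4.5,0,0,0.03,0],[4.5,0,0,0.06,0],[4.5,0,0,0.06,0],[4.5,0,0,0.09,0],[4.5,0,0,0.09,0],[4.5,0,0,0.09,0],[4.5,0,0,0.09,0],[4.5,0,0,0.09,0],[4.5,0,0,0.09,0]]' | sed -n '1,2p;4,5p'
```

```text
time_s: 11.55
tool_pos: [0.5248, -0.0656, 0.0287]
force: [-6.7, -0.6, 8.6]
finger_gap: 0.57
```

It has touched down, and the lateral -6.7 N may be the jaw. I'll ease up 0.5 mm and read the force.

```bash
python3 -m jog '[[4.5,0,0,-0.05,0],[4.5,0,0,-0.07,0],[4.5,0,0,-0.07,0],[4.5,0,0,-0.07,0],[4.5,0,0,-0.07,0],[4.5,0,0,-0.07,0],[4.5,0,0,-0.07,0],[4.5,0,0,-0.07,0],[4.5,0,0,-0.07,0],[4.5,0,0,-0.07,0]]' | sed -n '1,2p;4,5p'
```

```text
time_s: 12.8
tool_pos: [0.5248, -0.0656, 0.0287]
force: [-4.8, 0.5, 4.8]
finger_gap: 0.57
```

```bash
python3 -m jog '[[4.5,0,0,-0.05,0],[4.5,0,0,-0.1,0],[4.5,0,0,-0.14,0],[4.5,0,0,-0.14,0],[4.5,0,0,-0.14,0],[4.5,0,0,-0.14,0],[4.5,0,0,-0.14,0],[4.5,0,0,-0.14,0],[4.5,0,0,-0.14,0],[4.5,0,0,-0.14,0]]' | sed -n '1,2p;4,5p'
```

```text
time_s: 14.05
tool_pos: [0.5248, -0.0655, 0.03]
force: [-0.4, -1.2, -6.8]
finger_gap: 0.565
```

The stone is free again 1.3 mm up with lateral force zero, so the sideways reading was only press coupling. I'll lower 1 mm, slide 1.5 cm, then feel with small steps.

```bash
python3 -m jog '[[4.5,-0.2,0,0.05,0],[4.5,-0.4,0,0.1,0],[4.5,-0.6,0,0.1,0],[4.5,-0.8,0,0.1,0],[4.5,-1,0,0.1,0],[4.5,-1.2,0,0.1,0],[4.5,-1.4,0,0.1,0],[4.5,-1.5,0,0.1,0],[4.5,-1.5,0,0.1,0],[4.5,-1.5,0,0.1,0]]' | sed -n '1,2p;4,5p'
python3 -m jog '[[4.5,-0.1,0,0,0],[4.5,-0.2,0,0,0],[4.5,-0.3,0,0,0],[4.5,-0.4,0,0,0],[4.5,-0.4,0,0,0],[4.5,-0.4,0,0,0],[4.5,-0.4,0,0,0],[4.5,-0.4,0,0,0],[4.5,-0.4,0,0,0],[4.5,-0.4,0,0,0]]' | sed -n '1,2p;4,5p'
```

```text
time_s: 15.3
tool_pos: [0.5229, -0.0803, 0.029]
force: [-0.3, 0.4, -7.6]
finger_gap: 0.57
time_s: 16.55
tool_pos: [0.5224, -0.0844, 0.029]
force: [0.0, 0.9, -6.6]
finger_gap: 0.568
```

```bash
python3 -m jog '[[4.5,-0.1,0,0,0],[4.5,-0.2,0,0,0],[4.5,-0.3,0,0,0],[4.5,-0.4,0,0,0],[4.5,-0.4,0,0,0],[4.5,-0.4,0,0,0],[4.5,-0.4,0,0,0],[4.5,-0.4,0,0,0],[4.5,-0.4,0,0,0],[4.5,-0.4,0,0,0]]' | sed -n '1,2p;4,5p'
```

```text
time_s: 17.8
tool_pos: [0.5219, -0.0883, 0.029]
force: [-0.2, 0.2, -7.4]
finger_gap: 0.57
```

```bash
python3 -m jog '[[4.5,-0.1,0,0,0],[4.5,-0.2,0,0,0],[4.5,-0.3,0,0,0],[4.5,-0.3,0,0,0],[4.5,-0.3,0,0,0],[4.5,-0.3,0,0,0],[4.5,-0.3,0,0,0],[4.5,-0.3,0,0,0],[4.5,-0.3,0,0,0],[4.5,-0.3,0,0,0]]' | sed -n '1,2p;4,5p'
```

```text
time_s: 19.05
tool_pos: [0.5215, -0.0913, 0.029]
force: [-0.6, -0.0, -6.4]
finger_gap: 0.571
```

```bash
python3 -m jog '[[4.5,-0.1,0,0,0],[4.5,-0.2,0,0,0],[4.5,-0.3,0,0,0],[4.5,-0.3,0,0,0],[4.5,-0.3,0,0,0],[4.5,-0.3,0,0,0],[4.5,-0.3,0,0,0],[4.5,-0.3,0,0,0],[4.5,-0.3,0,0,0],[4.5,-0.3,0,0,0]]' | sed -n '1,2p;4,5p'
```

```text
time_s: 20.3
tool_pos: [0.5211, -0.0943, 0.029]
force: [0.6, 1.4, -6.7]
finger_gap: 0.572
```

```bash
python3 -m jog '[[4.5,-0.1,0,0,0],[4.5,-0.2,0,0,0],[4.5,-0.3,0,0,0],[4.5,-0.3,0,0,0],[4.5,-0.3,0,0,0],[4.5,-0.3,0,0,0],[4.5,-0.3,0,0,0],[4.5,-0.3,0,0,0],[4.5,-0.3,0,0,0],[4.5,-0.3,0,0,0]]' | sed -n '1,2p;4,5p'
```

```text
time_s: 21.55
tool_pos: [0.5207, -0.0969, 0.029]
force: [-0.5, 5.3, -5.1]
finger_gap: 0.567
```

The buffer is felt at 5.3 N, about 4 mm in. I'll lower the last 0.3–0.5 mm onto the base with a touch more pressure and hold.

```bash
python3 -m jog '[[4.5,0,0,0.03,0],[4.5,-0.05,0,0.05,0],[4.5,-0.1,0,0.06,0],[4.5,-0.1,0,0.06,0],[4.5,-0.1,0,0.06,0],[4.5,-0.1,0,0.06,0],[4.5,-0.1,0,0.06,0],[4.5,-0.1,0,0.06,0],[4.5,-0.1,0,0.06,0],[4.5,-0.1,0,0.06,0]]' | sed -n '1,2p;4,5p'
```

```text
time_s: 22.8
tool_pos: [0.5209, -0.0974, 0.0288]
force: [-1.9, 6.8, -3.8]
finger_gap: 0.571
```

```bash
python3 -m jog '[[5.5,0,0,0,0],[6.5,0,0,0,0],[7,0,0,0,0],[7,0,0,0,0],[7,0,0,0,0],[7,0,0,-1,0],[7,0,0,-3,0],[7,0,0,-6,0],[7,0,0,-10,0],[7,0,0,-10,0]]' | sed -n '1,2p;4,5p'
python3 - <<'E'
from h import *
# lever approach: closed fingers, holder yaw -7.3
t=np.array([.519,-.0904]);y=np.radians(-7.3);R=np.array([[np.cos(y),-np.sin(y)],[np.sin(y),np.cos(y)]])
piv=t+R@[.058,-.04]
for th in (0,.3,.7,1.1,1.4,1.49): print(th,(piv+R@[.070*np.cos(th),.070*np.sin(th)]).round(4),'push dir deg',round(np.degrees(th+y)+90,1))
to(*(t+R@[.122,-.085]),.13,-7.3)
E
```

```text
time_s: 24.05
tool_pos: [0.5228, -0.0984, 0.1322]
force: [1.5, -0.1, 0.6]
finger_gap: 0.816
0 [ 0.6409 -0.1463] push dir deg 82.7
0.3 [ 0.6404 -0.1254] push dir deg 99.9
0.7 [ 0.6303 -0.0995] push dir deg 122.8
1.1 [ 0.6109 -0.0796] push dir deg 145.7
1.4 [ 0.592  -0.0705] push dir deg 162.9
1.49 [ 0.5859 -0.069 ] push dir deg 168.1
t 24.05 pos [ 0.5228 -0.0984  0.1322] yang -7.32 F [ 1.5 -0.1  0.6] gap 69.6 shift [-7.75 11.73  0.3 ] turn -0.02 j [ 34.  12. -31. 106.   7.  63.  -7.]
```

The stone is released. Next comes the lever. I'll push with closed fingers, using the tool's +x side, and turn the tool with the lever so the push stays square.

```bash
cat >> h.py <<'E'
def lev(th,back,z=.034):
    t=np.array([.519,-.0904]);y=np.radians(-7.3);R=lambda a:np.array([[np.cos(a),-np.sin(a)],[np.sin(a),np.cos(a)]])
    p=t+R(y)@[.058,-.04]+R(y+th)@[.070,-back]
    s=manip.observe();f=np.array(s['force'][:2]);print('th',th,'push N',round(-f@R(y+th)@[0,1],1),'radial',round(f@R(y+th)@[1,0],1),end=' ');to(*p,z,-7.3+np.degrees(th))
E
python3 -c "
from h import *
lev(0,.045,.13)
crop('side',315,140,390,200,10,'pics/c4.png')"
```

```text
th 0 push N -0.1 radial 1.5 t 24.05 pos [ 0.5228 -0.0984  0.1322] yang -7.32 F [ 1.5 -0.1  0.6] gap 69.6 shift [-7.75 12.33  0.3 ] turn -0.02 j [ 34.  12. -31. 106.   7.  63.  -7.]
```

View pics/c4.png

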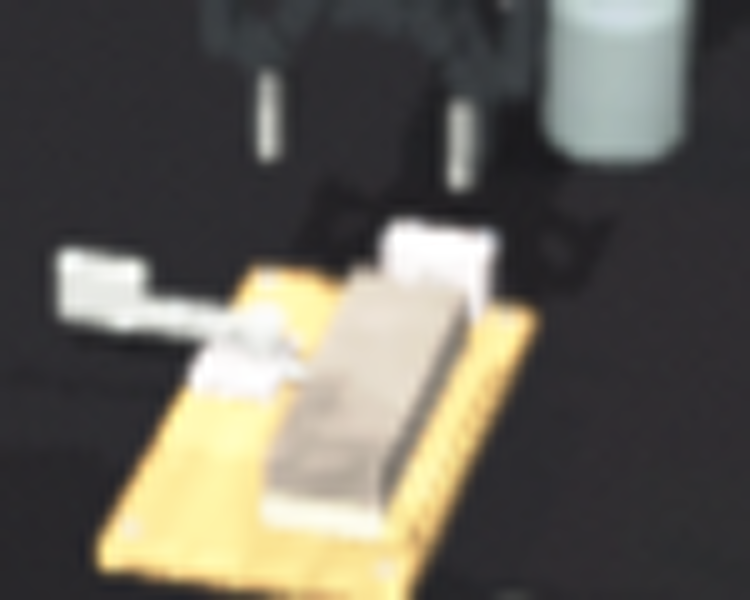

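The stone lies flat between fence and jaw, with its end toward the stop block (front edge at (265–385, 515)). The lever is still open, with the paddle at (100,290). I'll go behind the paddle with the fingers shut.

```bash
python3 -m jog '[[3,-2.5,4.1,0.2,0],[0,-5.2,8.2,0.3,0],[0,-7.75,12.3,0.3,0],[0,-7.75,12.3,0.3,0],[0,-7.75,12.3,3,0],[0,-7.75,12.3,6,0],[0,-7.75,12.3,8.5,0],[0,-7.75,12.3,9.8,0],[0,-7.75,12.3,9.8,0],[0,-7.75,12.3,9.8,0]]' 40| sed -n '1,2p;4,5p'
python3 -c "
from h import *
lev(0,.020)"
```

```text
time_s: 25.35
tool_pos: [0.6333, -0.1908, 0.0315]
force: [0.3, -0.5, 0.0]
finger_gap: -0.001
th 0 push N 0.5 radial 0.3 t 25.35 pos [ 0.6333 -0.1908  0.0315] yang -7.32 F [ 0.3 -0.5  0. ] gap -0.1 shift [ 2.5   0.19 -0.25] turn -0.02 j [ 32.  32. -26.  93.  16.  59.  -6.]
```

```bash
python3 -m jog '[[0,0.8,0.2,-0.2,0],[0,1.5,0.2,-0.2,0],[0,2,0.2,-0.2,0],[0,2.3,0.2,-0.2,0],[0,2.6,0.2,-0.2,0],[0,2.8,0.2,-0.2,0],[0,3,0.2,-0.2,0],[0,3,0.2,-0.2,0],[0,3,0.2,-0.2,0],[0,3,0.2,-0.2,0]]' | sed -n '1,2p;4,5p'
python3 -c "
from h import *
lev(0,.015);lev(.15,.015)"
```

```text
time_s: 26.6
tool_pos: [0.6385, -0.1615, 0.0324]
force: [-0.1, -0.8, 0.6]
finger_gap: -0.003
th 0 push N 0.8 radial 0.0 t 26.6 pos [ 0.6385 -0.1615  0.0324] yang -7.34 F [-0.1 -0.8  0.6] gap -0.2 shift [ 0.03  0.04 -0.16] turn -0.04 j [ 30.  32. -26.  93.  16.  59.  -8.]
th 0.15 push N 0.8 radial -0.1 t 26.6 pos [ 0.6385 -0.1615  0.0324] yang -7.34 F [-0.1 -0.8  0.6] gap -0.2 shift [ 1.09  0.19 -0.16] turn -8.63 j [ 30.  32. -26.  93.  16.  59.  -8.]
```

```bash
python3 -m jog '[[0,0.2,0.02,0,-1.5],[0,0.4,0.05,0,-3],[0,0.6,0.08,0,-4.5],[0,0.8,0.12,0,-6],[0,0.95,0.16,0,-7.5],[0,1.1,0.19,0,-8.6],[0,1.1,0.19,0,-8.6],[0,1.1,0.19,0,-8.6],[0,1.1,0.19,0,-8.6],[0,1.1,0.19,0,-8.6]]' | sed -n '1,2p;4,5p'
python3 -c "
from h import *
lev(.15,.015);lev(.3,.015)"
```

```text
time_s: 27.85
tool_pos: [0.6416, -0.1507, 0.0323]
force: [-3.2, -3.8, 0.2]
finger_gap: 0.004
th 0.15 push N 3.7 radial -3.3 t 27.85 pos [ 0.6416 -0.1507  0.0323] yang 1.27 F [-3.2 -3.8  0.2] gap 0.4 shift [-0.01  0.01 -0.17] turn -0.03 j [ 31.  32. -28.  93.  17.  59.  -2.]
th 0.3 push N 3.2 radial -3.8 t 27.85 pos [ 0.6416 -0.1507  0.0323] yang 1.27 F [-3.2 -3.8  0.2] gap 0.4 shift [ 1.05  0.16 -0.17] turn -8.62 j [ 31.  32. -28.  93.  17.  59.  -2.]
```

```bash
python3 -m jog '[[0,0.15,0.02,0,-1.2],[0,0.3,0.04,0,-2.4],[0,0.45,0.06,0,-3.6],[0,0.6,0.09,0,-4.8],[0,0.75,0.11,0,-6],[0,0.9,0.14,0,-7.3],[0,1.05,0.16,0,-8.6],[0,1.05,0.16,0,-8.6],[0,1.05,0.16,0,-8.6],[0,1.05,0.16,0,-8.6]]' | sed -n '1,2p;4p'
python3 -c "
from h import *
lev(.3,.015);lev(.4,.015);lev(.5,.015)"
```

```text
time_s: 29.1
tool_pos: [0.643, -0.1411, 0.0324]
force: [-3.3, -6.5, 0.4]
th 0.3 push N 5.9 radial -4.4 t 29.1 pos [ 0.643  -0.1411  0.0324] yang 9.88 F [-3.3 -6.5  0.4] gap -0.3 shift [ 0.09  0.01 -0.16] turn -0.01 j [ 31.  33. -30.  93.  18.  59.   5.]
th 0.4 push N 5.4 radial -4.9 t 29.1 pos [ 0.643  -0.1411  0.0324] yang 9.88 F [-3.3 -6.5  0.4] gap -0.3 shift [ 0.8   0.13 -0.16] turn -5.74 j [ 31.  33. -30.  93.  18.  59.   5.]
th 0.5 push N 4.9 radial -5.4 t 29.1 pos [ 0.643  -0.1411  0.0324] yang 9.88 F [-3.3 -6.5  0.4] gap -0.3 shift [ 1.51  0.17 -0.17] turn -11.47 j [ 31.  33. -30.  93.  18.  59.   5.]
```

```bash
python3 -m jog '[[0,0.22,0.03,0,-1.6],[0,0.44,0.07,0,-3.2],[0,0.66,0.1,0,-4.9],[0,0.88,0.13,0,-6.5],[0,1.1,0.15,0,-8.2],[0,1.3,0.16,0,-9.8],[0,1.5,0.17,0,-11.5],[0,1.5,0.17,0,-11.5],[0,1.5,0.17,0,-11.5],[0,1.5,0.17,0,-11.5]]' | sed -n '1,2p;4p'
python3 -c "
from h import *
lev(.5,.015);lev(.65,.015);lev(.8,.015)"
```

```text
time_s: 30.35
tool_pos: [0.6426, -0.1276, 0.0325]
force: [0.2, -10.1, -2.1]
th 0.5 push N 9.5 radial -3.5 t 30.35 pos [ 0.6426 -0.1276  0.0325] yang 21.32 F [  0.2 -10.1  -2.1] gap -0.1 shift [ 0.17  0.01 -0.15] turn -0.03 j [ 32.  33. -33.  93.  20.  60.  14.]
th 0.65 push N 8.8 radial -4.9 t 30.35 pos [ 0.6426 -0.1276  0.0325] yang 21.32 F [  0.2 -10.1  -2.1] gap -0.1 shift [ 1.24  0.16 -0.16] turn -8.63 j [ 32.  33. -33.  93.  20.  60.  14.]
th 0.8 push N 8.0 radial -6.2 t 30.35 pos [ 0.6426 -0.1276  0.0325] yang 21.32 F [  0.2 -10.1  -2.1] gap -0.1 shift [ 2.31  0.14 -0.16] turn -17.22 j [ 32.  33. -33.  93.  20.  60.  14.]
```

```bash
python3 -m jog '[[0,0.22,0.03,0,-1.6],[0,0.44,0.07,0,-3.2],[0,0.66,0.1,0,-4.9],[0,0.88,0.13,0,-6.5],[0,1.1,0.15,0,-8.2],[0,1.35,0.16,0,-9.8],[0,1.6,0.17,0,-11.5],[0,1.6,0.17,0,-11.5],[0,1.6,0.17,0,-11.5],[0,1.6,0.17,0,-11.5]]' | sed -n '1,2p;4p'
python3 -c "
from h import *
lev(.7,.015);lev(.85,.015);lev(.9,.015)"
```

```text
time_s: 31.6
tool_pos: [0.6389, -0.113, 0.0326]
force: [2.2, -12.4, -2.8]
th 0.7 push N 11.7 radial -4.9 t 31.6 pos [ 0.6389 -0.113   0.0326] yang 32.78 F [  2.2 -12.4  -2.8] gap 0.0 shift [ 0.09  0.01 -0.15] turn -0.03 j [ 32.  33. -35.  94.  22.  60.  23.]
th 0.85 push N 10.8 radial -6.6 t 31.6 pos [ 0.6389 -0.113   0.0326] yang 32.78 F [  2.2 -12.4  -2.8] gap 0.0 shift [ 1.16  0.15 -0.15] turn -8.62 j [ 32.  33. -35.  94.  22.  60.  23.]
th 0.9 push N 10.5 radial -7.1 t 31.6 pos [ 0.6389 -0.113   0.0326] yang 32.78 F [  2.2 -12.4  -2.8] gap 0.0 shift [ 1.52  0.17 -0.15] turn -11.49 j [ 32.  33. -35.  94.  22.  60.  23.]
```

```bash
python3 -m jog '[[0,0.22,0.03,0,-1.6],[0,0.44,0.07,0,-3.2],[0,0.66,0.1,0,-4.9],[0,0.88,0.13,0,-6.5],[0,1.1,0.15,0,-8.2],[0,1.3,0.16,0,-9.8],[0,1.5,0.17,0,-11.5],[0,1.5,0.17,0,-11.5],[0,1.5,0.17,0,-11.5],[0,1.5,0.17,0,-11.5]]' | sed -n '1,2p;4p'
python3 -c "
from h import *
lev(.9,.015);lev(1.1,.015)"
```

```text
time_s: 32.85
tool_pos: [0.6322, -0.0996, 0.0326]
force: [2.9, -12.7, -2.9]
th 0.9 push N 11.1 radial -6.8 t 32.85 pos [ 0.6322 -0.0996  0.0326] yang 44.28 F [  2.9 -12.7  -2.9] gap 0.1 shift [ 0.03  0.   -0.14] turn 0.01 j [ 34.  33. -38.  95.  23.  60.  33.]
th 1.1 push N 9.6 radial -8.9 t 32.85 pos [ 0.6322 -0.0996  0.0326] yang 44.28 F [  2.9 -12.7  -2.9] gap 0.1 shift [ 1.45  0.16 -0.15] turn -11.45 j [ 34.  33. -38.  95.  23.  60.  33.]
```

```bash
python3 -m jog '[[0,0.22,0,0,-1.6],[0,0.44,0,0,-3.2],[0,0.66,0,0,-4.9],[0,0.88,0,0,-6.5],[0,1.1,0,0,-8.2],[0,1.3,0,0,-9.8],[0,1.45,0,0,-11.5],[0,1.45,0,0,-11.5],[0,1.45,0,0,-11.5],[0,1.45,0,0,-11.5]]' | sed -n '1,2p;4p'
python3 -c "
from h import *
lev(1.1,.015);lev(1.25,.015)
crop('side',315,140,390,200,10,'pics/c5.png')"
```

```text
time_s: 34.1
tool_pos: [0.6224, -0.0872, 0.0327]
force: [3.1, -7.8, -3.0]
th 1.1 push N 7.0 radial -4.7 t 34.1 pos [ 0.6224 -0.0872  0.0327] yang 55.86 F [ 3.1 -7.8 -3. ] gap 0.1 shift [-0.12 -0.02 -0.13] turn 0.14 j [ 35.  32. -41.  97.  24.  59.  42.]
th 1.25 push N 6.2 radial -5.7 t 34.1 pos [ 0.6224 -0.0872  0.0327] yang 55.86 F [ 3.1 -7.8 -3. ] gap 0.1 shift [ 0.95  0.13 -0.13] turn -8.46 j [ 35.  32. -41.  97.  24.  59.  42.]
```

View pics/c5.png

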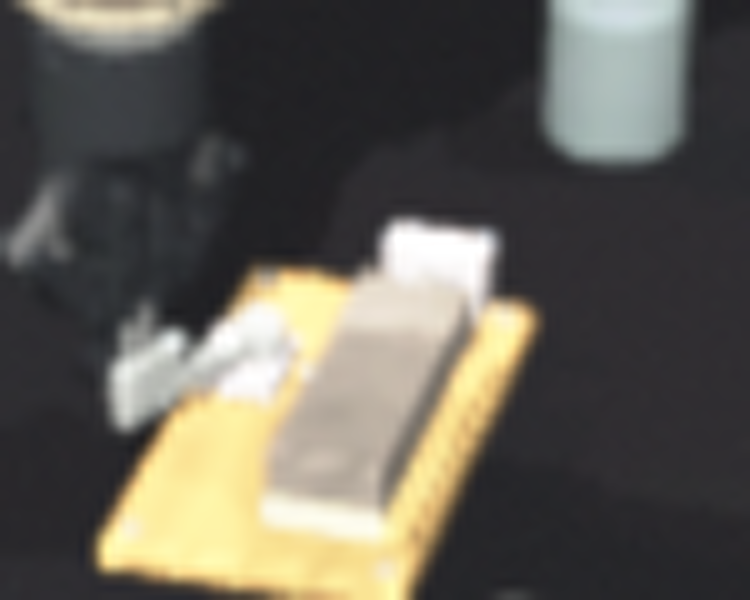

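The lever is well round (paddle at (150,380)) and the stone hasn't moved. The resistance is falling, so I'll continue.

```bash
python3 -m jog '[[0,0.16,0,0,-1.4],[0,0.32,0.02,0,-2.8],[0,0.48,0.04,0,-4.2],[0,0.64,0.05,0,-5.6],[0,0.8,0.05,0,-7],[0,0.95,0.05,0,-8.5],[0,0.95,0.05,0,-8.5],[0,0.95,0.05,0,-8.5],[0,0.95,0.05,0,-8.5],[0,0.95,0.05,0,-8.5]]' | sed -n '1,2p;4p'
python3 -c "
from h import *
lev(1.25,.015);lev(1.35,.015);lev(1.42,.015)"
```

```text
time_s: 35.4
tool_pos: [0.614, -0.0795, 0.0328]
force: [2.7, -2.9, 1.2]
th 1.25 push N 3.7 radial -1.4 t 35.4 pos [ 0.614  -0.0795  0.0328] yang 64.39 F [ 2.7 -2.9  1.2] gap 0.1 shift [-0.17 -0.06 -0.12] turn 0.07 j [ 36.  32. -43.  98.  25.  59.  49.]
th 1.35 push N 3.5 radial -1.8 t 35.4 pos [ 0.614  -0.0795  0.0328] yang 64.39 F [ 2.7 -2.9  1.2] gap 0.1 shift [ 0.53  0.05 -0.12] turn -5.66 j [ 36.  32. -43.  98.  25.  59.  49.]
th 1.42 push N 3.4 radial -2.0 t 35.4 pos [ 0.614  -0.0795  0.0328] yang 64.39 F [ 2.7 -2.9  1.2] gap 0.1 shift [ 1.03  0.09 -0.12] turn -9.67 j [ 36.  32. -43.  98.  25.  59.  49.]
```

```bash
python3 -m jog '[[0,0.1,0,0,-1],[0,0.2,0.01,0,-2],[0,0.3,0.02,0,-3],[0,0.4,0.03,0,-4],[0,0.5,0.03,0,-5],[0,0.55,0.03,0,-5.7],[0,0.55,0.03,0,-5.7],[0,0.55,0.03,0,-5.7],[0,0.55,0.03,0,-5.7],[0,0.55,0.03,0,-5.7]]' | sed -n '1,2p;4p'
python3 -c "
from h import *
lev(1.35,.015);lev(1.42,.015)"
```

```text
time_s: 36.65
tool_pos: [0.6087, -0.0773, 0.0324]
force: [0.6, -0.4, 0.2]
th 1.35 push N 0.7 radial -0.1 t 36.65 pos [ 0.6087 -0.0773  0.0324] yang 70.07 F [ 0.6 -0.4  0.2] gap -0.1 shift [-0.05  0.07 -0.16] turn 0.02 j [ 37.  32. -44.  99.  25.  59.  54.]
th 1.42 push N 0.7 radial -0.2 t 36.65 pos [ 0.6087 -0.0773  0.0324] yang 70.07 F [ 0.6 -0.4  0.2] gap -0.1 shift [ 0.44  0.16 -0.16] turn -3.99 j [ 37.  32. -44.  99.  25.  59.  54.]
```

The force dropped to zero, which suggests the snap. I'll nudge 3 mm further, check the force, and then look.

```bash
python3 -m jog '[[0,0.05,0,0,-0.5],[0,0.1,0.01,0,-1],[0,0.15,0.02,0,-1.5],[0,0.2,0.03,0,-2],[0,0.25,0.03,0,-2.5],[0,0.35,0.05,0,-3],[0,0.35,0.05,0,-3],[0,0.35,0.05,0,-3],[0,0.35,0.05,0,-3],[0,0.35,0.05,0,-3]]' | sed -n '1,2p;4p'
python3 -c "
from h import *
lev(1.42,.015)
crop('side',315,140,390,200,10,'pics/c6.png')"
```

```text
time_s: 37.9
tool_pos: [0.6057, -0.0756, 0.0325]
force: [0.5, -0.3, 0.2]
th 1.42 push N 0.6 radial -0.1 t 37.9 pos [ 0.6057 -0.0756  0.0325] yang 73.07 F [ 0.5 -0.3  0.2] gap 0.2 shift [ 0.09  0.11 -0.15] turn -0.99 j [ 38.  32. -45.  99.  26.  59.  57.]
```

View pics/c6.png

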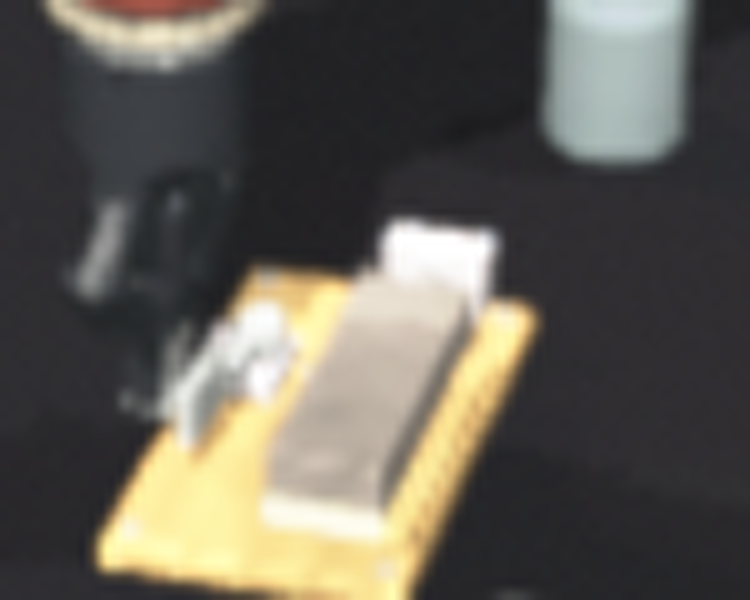

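```bash
python3 - <<'E'
from h import *
t=np.array([.519,-.0904]);y=np.radians(-7.3);R=lambda a:np.array([[np.cos(a),-np.sin(a)],[np.sin(a),np.cos(a)]])
piv=t+R(y)@[.058,-.04]
P=lambda p,z:((w2pix('side',[*p,z])-[315,140]+.5)*10).round()
print('th0 tip/inner top',P(piv+R(y)@[.088,0],.056),P(piv+R(y)@[.052,0],.056))
for th in(1.25,1.35,1.42,1.49):print(th,'tip top/bot',P(piv+R(y+th)@[.088,0],.056),P(piv+R(y+th)@[.088,0],.028),'inner top',P(piv+R(y+th)@[.052,0],.056))
print('stone end at x=0 / 2.5, cy=0', [P(t+R(y)@[x,.075],.048) for x in(-.025,.025,-.0225,.0275)])
a=cv2.imread('pics/c4.png').astype(int);b=cv2.imread('pics/c5.png').astype(int);c=cv2.imread('pics/c6.png').astype(int)
for nm,i in(('c4',a),('c5',b),('c6',c)):
    for r in (440,480): 
        g=i[r,:,0]; g=np.convolve(g,np.ones(5)/5,'same'); e=np.diff(g)
        print(nm,r,'left edge',240+np.argmax(e[240:330]),'right',360+np.argmin(e[360:420]),end=' | ')
print()
E
```

```text
th0 tip/inner top [ 67. 254.] [149. 266.]
1.25 tip top/bot [148. 374.] [149. 433.] inner top [198. 336.]
1.35 tip top/bot [166. 380.] [167. 439.] inner top [209. 340.]
1.42 tip top/bot [180. 384.] [180. 442.] inner top [217. 342.]
1.49 tip top/bot [194. 387.] [194. 445.] inner top [225. 343.]
stone end at x=0 / 2.5, cy=0 [array([393., 471.]), array([272., 453.]), array([387., 470.]), array([266., 452.])]
c4 440 left edge 273 right 394 | c4 480 left edge 257 right 379 | c5 440 left edge 269 right 396 | c5 480 left edge 267 right 379 | c6 440 left edge 270 right 395 | c6 480 left edge 266 right 381 |
```

The paddle tip is seen at (188,450). Allowing about 7 px of side-view bias, that matches 1.49 rad (194,445), so the lever is shut. I'll back off, raise, and take a last look.

```bash
python3 -m jog '[[0,-0.5,0,0,0],[0,-1.5,0,0,0],[0,-3,0,0,0],[0,-3,0,-1,0],[0,-3,0,-4,0],[0,-3,0,-8,0],[0,-3,0,-13,0],[0,-3,0,-18,0],[0,-3,0,-18,0],[0,-3,0,-18,0]]' | sed -n '1,2p;4p'
python3 -c "
from h import *
a=imaging.grab_frame('side');A=cv2.resize(a[140:200,315:390,::-1],None,fx=7,fy=7,interpolation=cv2.INTER_CUBIC)
b=imaging.grab_frame('side')[100:380,200:460,::-1]
cv2.imwrite('pics/end.png',np.hstack([A,cv2.resize(b,(260,420))]))
im0=cv2.imread('pics/side0.png')[:,:,::-1].astype(int);d=abs(a.astype(int)-im0).max(2)>40
for nm,(x0,y0,x1,y1) in dict(bowl=(262,180,302,203),mug=(270,198,305,230),takeout=(325,250,376,302),spatula=(256,233,322,268),spoon=(362,198,402,214),jar=(366,130,387,157)).items(): print(nm,d[y0:y1,x0:x1].sum())"
```

```text
time_s: 39.2
tool_pos: [0.634, -0.0843, 0.2125]
force: [0.2, -0.6, 0.1]
bowl 0
mug 0
takeout 0
spatula 0
spoon 5
jar 0
```

View pics/end.png

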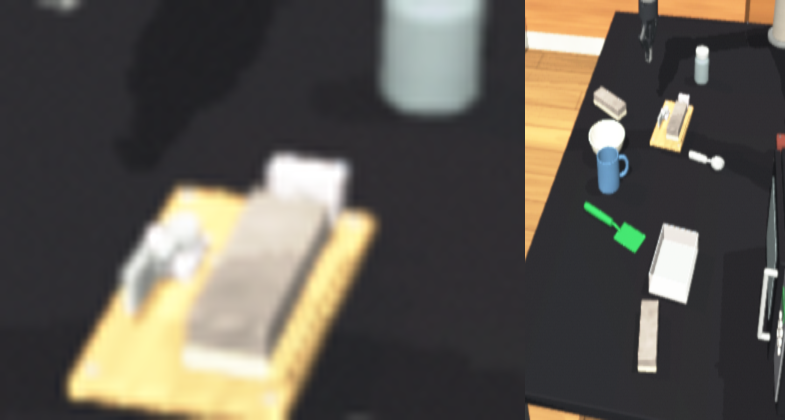

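With the arm clear, the lever stays shut along the holder's length (paddle at (132,285)). The stone lies flat at the stop, and nothing else has moved. Handing in.

```bash
python3 -c "
from station import manip
print(manip.close_job())"
```

```text
the job is handed in; nothing more can be done
None
```

I set the stone in its holder against the buffer, swung the lever shut over centre and handed the job in at about 39 s of the 72 s allowed.

**Stone:** I gripped the stone nearest the base and lowered it into the channel. When it first touched down I pressed it on the base with about 15 N, then eased off. I slid it along until I felt the buffer, pressed to about 6.8 N at the wrist and let go.

**Lever:** I pushed it square round with the shut fingers, with no more than about 13 N read at the end of any move. The resistance fell to zero at the snap.

**Last checks:**
- **Lever:** After I backed off it stayed shut. The paddle tip's position in the side picture fits about 1.49 rad, allowing for about 2 mm of camera bias.
- **Stone:** It lies flat at the stop and showed no clear movement while the lever closed.
- **Other things:** The before and after side pictures show nothing else on the cart moved.

**Not confirmed:**
- **Clamping and buffer:** I had no direct reading of the jaw's force on the stone, or of the buffer contact after release. I infer both from the snap and from the stone staying where it was.
- **Sideways position:** The two cameras disagreed by 1–2 mm on where the holder is, so I only know the stone's sideways position to about 2 mm.

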